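# Hang a pair of candles on the sloping cooling rail

### The job

Take the carrier with the two short round candles by its wooden grip, hook it over the upper half of the sloping cooling rail, gently set it down onto the rod and let go, so that it slides down by itself and comes to rest against the stop. Do not touch it any more once it is on its way, and leave the carrier with the tall square candles where it stands.

Things in the scene. Friction and masses are not known exactly. Their poses are not given: they have to be found in the camera images.
- round_carrier: To hang: metal hook like a gable roof, open below, ridge 40 mm along x; two short round cream candles (30 mm dia, 60 tall) under the eaves at y = +-33, 36 mm gap between. Stands on the candles; hangs either way round. Origin: underside centre, z up. Plywood grip on the ridge: 40 along x, 14 thick along y, sides free 97 to 139 above the origin: pinch across y at about 120. 96 wide, 110-200 g.
- round_carrier_hook (a point): Point fixed to the round carrier, 83 mm above its origin, under the middle of the ridge: it lies on the rod's axis when the carrier hangs seated on the rod, either way round.
- bar: Cooling rail, fixed: slippery steel rod, 12 mm dia, falling at 10 degrees to a wooden stop plate, a post under each end. Origin: rod axis at the stop's face, 125 mm above the table; x points uphill along the rod (upper end x = 300, 177 high), y level across, z up square to it. Upper half: x 150-290. A carrier let go there slides down in 1 to 2 s and rests with its hook point at x about 20.
- square_carrier: Bystander, not to be disturbed: a like carrier with two taller square cream candles (30 x 30 mm, 85 tall); 96 mm wide in y, 164 tall, same grip on top. Origin: underside, midway between the candles; z up.
There are look-alikes about, which are no part of the job. What is shaped like the round_carrier but yellow is not meant.

How it is judged:
On the way:
1. round carrier hooked over the rod: hook point over 130 mm uphill of the stop, within 14 mm of the rod's axis across and in height, slower than 0.25 m/s (x of round_carrier_hook in the frame of bar between 0.13 and 0.31 m and y of round_carrier_hook in the frame of bar between -0.014 and 0.014 m and z of round_carrier_hook in the frame of bar between -0.014 and 0.014 m and linear speed of round_carrier below 0.25 m/s), for 0.1 s.
At the end, for the whole second after the job is handed in: The round carrier hangs on the rod at rest (slower than 0.02 m/s, within 20 degrees of upright), its hook point 5 to 40 mm uphill of the stop and within 12 mm of the rod's axis; the square carrier is within 30 mm of where it stood (x of round_carrier_hook in the frame of bar between 0.005 and 0.04 m and y of round_carrier_hook in the frame of bar between -0.012 and 0.012 m and z of round_carrier_hook in the frame of bar between -0.012 and 0.012 m and linear speed of round_carrier below 0.02 m/s and angle between round_carrier's own z axis and vertical below 0.35 rad and distance of square_carrier from where it was at the start of the episode below 0.03 m); the robot touches nothing.
It fails at once if the robot touches the round carrier while that is on the rod less than 90 mm from the stop (it must slide down by itself) (x of round_carrier_hook in the frame of bar between -0.02 and 0.09 m and y of round_carrier_hook in the frame of bar between -0.025 and 0.025 m and z of round_carrier_hook in the frame of bar between -0.025 and 0.025 m and contact force between any of the fingers, the arm and round_carrier above 0.3 N).
It fails at once if the square carrier is moved more than 30 mm (distance of square_carrier from where it was at the start of the episode above 0.03 m).
It also fails if it takes over 38 s, if anything falls off the work surface, if the arm or the gripper's body presses on something with over 40 N, if the wrist force passes 120 N, or if a joint passes its speed limit or range.

### The arm

A 7-joint arm with a two-finger parallel gripper is mounted at the origin on the work surface. World frame = base frame: x ahead of the robot, y to its left, z up, the work surface at z = 0. Lengths are in m, angles in rad, forces in N, time in s.
With the tool pointing down it reaches from about 0.4 to 0.925 m from the base axis. Payload 5.6 kg.
Tool frame: the origin (TCP) lies between the finger pads; the fingertips stand 8 mm ahead of it and the grasp point (between the pads) lies 11 mm behind it; z points along the fingers, x is the direction in which the jaws open and shut, and the axes are right-handed (so a half turn about z gives the same grasp; the last joint's range is limited). The gripper opens to 85 mm and grips with 20 to 120 N. Pads are 22 mm wide; open, the fingers measure 114 mm over their backs; the gripper's body (76 mm by 85 mm) begins 54 mm behind the grasp point. The pads swing forward as they close: fully open they stand 13 mm farther back than shut.
Start: joints at [-1.233, 0.468, -0.012, 1.603, 0.006, 1.071, -0.056], TCP at [0.242, 0.603, 0.239] pointing down, gripper open.
Joint ranges: [-2.53, 2.53], [-0.31, 2.02], [-1.57, 1.55], [0.28, 2.44], [-1.29, 4.43], [0.15, 1.84], [-2.92, 2.92]. Speed limits (rad/s): [2.57, 2.57, 3.14, 3.14, 3.14, 3.14, 3.14].

### API

Orientations are given as a unit quaternion [w, x, y, z].
In Python, from plant import monitor, imaging, workorder gives the robot as it stands.
- The arm moves only by the shell command python3 -m pendant 'ROWS' [OPENING]. ROWS is a JSON object of lists of equal length, an entry for each row: "linear": the shift along the tool's x, y, z in mm, a list of three; "roll": the turn about the tool's z in rad. In form: {"linear": [[dx, dy, dz], ...], "roll": [roll, ...]}. A call has 1 to 10 rows; each row is the pose to reach, as a shift and turn from the pose commanded when the call began, along the tool's axes at that moment; what a row does not reach only later rows make up. A row lasts 1/10 s, in which the tool goes at most 50 mm and 8.59 degrees, less where a joint would pass 70% of its speed; a pose out of reach is approached as far as the arm can. A call with a gripper value outside its range is refused whole. OPENING is the closure in counts, from 0 (fully open) to 255 (shut), set as the call begins (- or left out, the last holds). The fingers move at their own pace and stop on an object; the grip force is fixed at half the most. Time passes only in rows, so rows that repeat a pose let the fingers close. It gives the time, the measured TCP pose, the force and the opening at its end, in the units of the state.
- monitor.observe(): the state, without advancing time (a new reading comes with each control period).
- imaging.grab_frame(name): name is "scene" or "top"; returns a dict with "img" (400x640x3 uint8, blue, green, red), "z_map" (400x640 float32, m along the optical axis (not along the pixel's ray), 0 where there is no reading), "mtx" (3x3 intrinsics, pixels), "R" (3x3) and "t" (3): a world point X has camera coordinates R X + t. Camera axes: x right, y down, z forward; pixel columns grow to the right and rows downward; lengths in m; the calibration is good to about 2 mm. A picture is of the moment at which its call begins.
- workorder.hand_in(): hands the job in, once; it reports no verdict.
The state is a dict: "clock": time; "joint_pos": joint angles; "dq": joint speeds; "tau": joint torques, N m; "position": TCP position; "ee_rot": TCP orientation; "ft_force": force on the tool from outside, world axes, zero at the start; "ft_torque": the same for the moment, N m; "finger_gap": finger opening in m.
Only numpy, scipy, OpenCV 4.12 (cv2) and the standard library are available. Lean on these libraries where they do the work, as an engineer would, in place of code of your own. Each camera call takes 0.05 s, during which the arm holds its last target. There are 200 camera calls.

## Working session

There is one attempt and no reset: what is moved stays moved. The work goes in short steps, Python scripts to look and compute and a shell command to move; the robot and the scene stay as the last step left them, time stands still between calls to the robot, and variables do not carry over. Pictures are saved under pics/ and viewed, about 8 in all and at most 12, crops included, and the job is handed in when it is done.

```bash
mkdir -p pics; cat > h.py <<'E'
import numpy as np, cv2
from plant import monitor, imaging, workorder
def grab(n):
    f=imaging.grab_frame(n); np.savez('last_%s.npz'%n,**f); return f
def load(n): return dict(np.load('last_%s.npz'%n))
def cloud(f):
    z=f['z_map']; v,u=np.mgrid[:z.shape[0],:z.shape[1]]
    k=np.linalg.inv(f['mtx'])
    p=np.stack([u,v,np.ones_like(u)],-1)@k.T*z[...,None]
    w=(p-f['t'])@f['R']; w[z==0]=np.nan; return w
E
python3 - <<'E'
from h import *
s=monitor.observe(); print({k:np.round(v,3) for k,v in s.items()})
for n in('scene','top'):
    f=grab(n); cv2.imwrite(f'pics/{n}0.png',f['img']); print(n,-f['R'].T@f['t'],f['R'].round(2).tolist())
E
```

```text
{'clock': np.float64(0.0), 'joint_pos': array([-1.233,  0.468, -0.012,  1.604,  0.006,  1.071, -0.056]), 'dq': array([-0.002, -0.001,  0.001, -0.001, -0.001,  0.003,  0.001]), 'tau': array([-0.0000e+00, -5.3238e+01,  2.2000e-02, -2.5130e+01,  1.1000e-02,
        8.0000e-03,  0.0000e+00]), 'position': array([0.241, 0.603, 0.238]), 'ee_rot': array([ 0.001,  0.828,  0.56 , -0.001]), 'ft_force': array([ 0.045, -0.054,  0.409]), 'ft_torque': array([-0.043, -0.056,  0.029]), 'finger_gap': np.float64(0.085)}
scene [1.02930654 0.58592851 0.83761787] [[-0.77, 0.64, 0.0], [0.46, 0.56, -0.69], [-0.44, -0.53, -0.72]]
top [0.40886786 0.04027616 0.9545997 ] [[-0.06, -1.0, 0.01], [-0.98, 0.06, -0.21], [0.21, -0.02, -0.98]]
```

View pics/scene0.png

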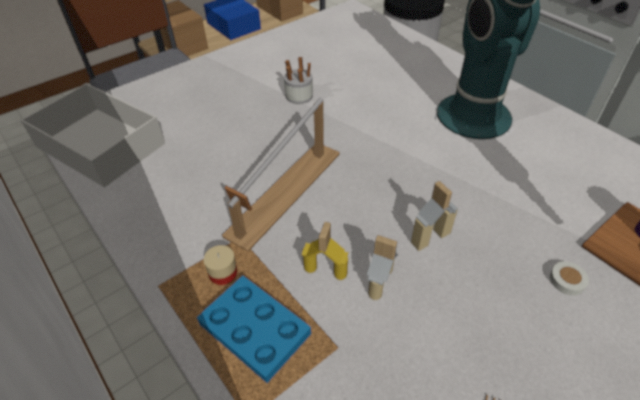

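View pics/top0.png

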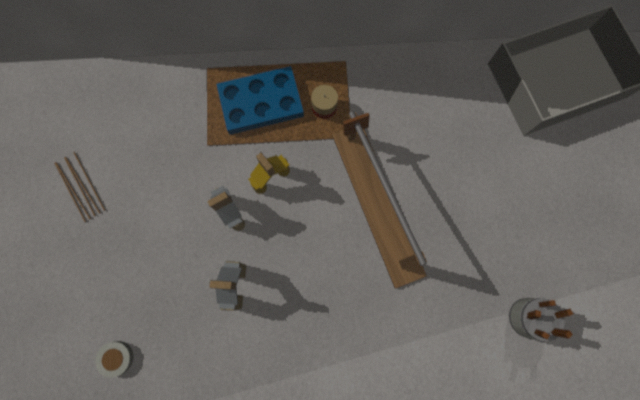

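```bash
python3 - <<'E'
from h import *
f=load('scene'); cv2.imwrite('pics/crop1.png',cv2.resize(f['img'][170:310,290:470],None,fx=4.2,fy=4.2,interpolation=cv2.INTER_CUBIC))
for n,bx in(('top',dict(A=(185,235,200,248),B=(255,315,200,250),Y=(145,197,245,295))),('scene',dict(A=(230,302,360,402),B=(175,255,405,460),Y=(215,285,298,352)))):
    f=load(n); w=cloud(f)
    for k,(a,b,c,d) in bx.items():
        p=w[a:b,c:d].reshape(-1,3); q=f['img'][a:b,c:d].reshape(-1,3)
        m=p[:,2]>.02; p=p[m]
        zt=np.nanpercentile(p[:,2],99.5); g=p[p[:,2]>zt-.02]
        hs=np.histogram(p[:,2],np.arange(.02,.19,.01))[0]
        (cx,cy),(W,H),an=cv2.minAreaRect((g[:,:2]*1000).astype(np.float32))
        e=np.linalg.eigh(np.cov(p[:,:2].T))[1][:,1]
        print(n,k,'ztop',zt.round(3),'grip',g.mean(0).round(3),round(cx),round(cy),round(W),round(H),round(an),'all mid',((p.max(0)+p.min(0))/2).round(3),'pca',np.degrees(np.arctan2(e[1],e[0])).round(),hs)
f=load('top'); w=cloud(f)
# rod
m=(w[...,2]>.115)&(w[...,2]<.20); m[:105]=0;m[275:]=0;m[:,:345]=0;m[:,440:]=0
p=w[m]; print(len(p)); c=p.mean(0); d=np.linalg.svd(p-c,full_matrices=False)[2][0]; print(c,d,np.degrees(np.arcsin(d[2])), p[p[:,0].argmax()],p[p[:,0].argmin()])
for r,cc in((120,350),(122,362),(115,365),(130,362),(180,388),(260,420),(265,422)):print(r,cc,w[r,cc].round(3))
E
```

```text
top A ztop 0.141 grip [0.597 0.232 0.136] 598 233 15 39 26 all mid [0.598 0.234 0.081] pca -154.0 [ 11  16  15  33 246 128 119  35  30  35  29 151  12   0   0   0]
top B ztop 0.166 grip [0.433 0.221 0.162] 433 223 40 14 83 all mid [0.433 0.223 0.093] pca 173.0 [ 26  24  29  23  17  12 258 221 212 120   9   8   8  11 170   0]
top Y ztop 0.14 grip [0.668 0.14  0.136] 670 140 41 14 35 all mid [0.67  0.14  0.081] pca 125.0 [ 29  27  11  30 247 178 146  22  17  17  14 138   9   0   0   0]
scene A ztop 0.141 grip [0.601 0.236 0.135] 599 234 18 40 26 all mid [0.599 0.24  0.082] pca -160.0 [ 41  47  46  42 199 150 150  84  69  73  74 159  23   0   0   0]
scene B ztop 0.166 grip [0.437 0.226 0.159] 434 223 42 16 84 all mid [0.435 0.224 0.094] pca 167.0 [106 109 108 101 106 103 190 156 134 118  66  67  66  72 118   0]
scene Y ztop 0.141 grip [0.673 0.144 0.136] 671 141 42 14 35 all mid [0.67  0.141 0.081] pca 127.0 [ 79  87  76  55 258 175 153  51  38  38  37 118  33   0   0   0]
1367
[ 0.60869714 -0.0924701   0.15239598] [-0.94588634 -0.2934642   0.13848395] 7.9601282375811735 [ 0.77092623 -0.04368066  0.12341956] [ 0.44621629 -0.14007173  0.18182052]
120 350 [ 0.746 -0.037  0.142]
122 362 [ 0.747 -0.062  0.126]
115 365 [ 0.754 -0.067  0.144]
130 362 [ 0.728 -0.061  0.13 ]
180 388 [ 0.653 -0.127 -0.001]
260 420 [ 0.455 -0.139  0.184]
265 422 [ 0.447 -0.144  0.172]
```

View pics/crop1.png

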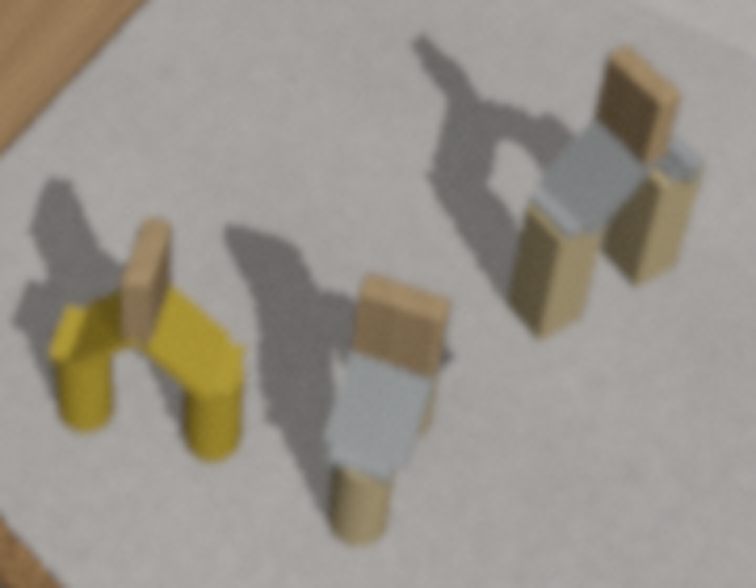

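The round carrier is in scene at (380,265) and top at (225,205). It is cream with round candles, 140 mm high. Look-alikes are the yellow one at scene (325,250) and the tall square one, 165 mm, at scene (433,215). I'll fit the rod and work out the moves.

```bash
cat >> h.py <<'E'
from scipy.spatial.transform import Rotation as Ro
def tool():
    s=monitor.observe(); q=s['ee_rot']; return s['position'],Ro.from_quat([q[1],q[2],q[3],q[0]]).as_matrix(),s
def to(p,ang=None):
    """mm shift along tool axes and roll so that tool x lies at world angle ang (deg, mod 180)"""
    x,R,s=tool(); r=None
    if ang is not None:
        r=np.radians((np.degrees(np.arctan2(R[1,0],R[0,0]))-ang+90)%180-90)
    print('shift',(R.T@(np.array(p)-x)*1000).round(1),'roll',r,'j',s['joint_pos'].round(2),'t',s['clock'],'p',x.round(4),'F',s['ft_force'].round(1),'gap',s['finger_gap'])
E
python3 - <<'E'
from h import *
for n in('top','scene'):
    f=load(n); w=cloud(f).reshape(-1,3)
    c=np.array([.609,-.0925,.152]); d=np.array([-.9459,-.2935,.1385]); d/=np.linalg.norm(d)
    for tol in(.03,.015,.012):
        s=(w-c)@d; r=np.linalg.norm(w-c-s[:,None]*d,axis=1)
        p=w[(r<tol)&(abs(s)<.12)]; c=p.mean(0); d=np.linalg.svd(p-c,full_matrices=False)[2][0]; d*=-np.sign(d[0])
    print(n,len(p),c.round(4),d.round(4),'slope',np.degrees(np.arcsin(d[2])),'az',np.degrees(np.arctan2(d[1],d[0])))
    s=(w-c)@d; r=np.linalg.norm(w-c-s[:,None]*d,axis=1); q=s[(r<.012)]; print('ends',np.percentile(q,[0,1,99,100]).round(3), 'axis z at s', )
    # axis: visible top surface ~5mm above
    x0=(.125-(c[2]-.005))/np.sin(np.radians(10)); print('stop s by height',x0, 'point x=.22', (c+d*(x0+.22)).round(4))
to([.598,.2335,.26],26)
E
```

```text
top 741 [ 0.5904 -0.0984  0.157 ] [-0.9382 -0.2989  0.1744] slope 10.04503439654045 az -162.3306692839917
ends [-0.194 -0.189  0.15   0.152] axis z at s
stop s by height -0.1555671509146066 point x=.22 [ 0.5299 -0.1177  0.1683]
scene 545 [ 0.6267 -0.0853  0.1506] [-0.9386 -0.2971  0.1752] slope 10.090337469628308 az -162.43510812221376
ends [-0.154 -0.153  0.187  0.192] axis z at s
stop s by height -0.11872635649492808 point x=.22 [ 0.5316 -0.1154  0.1684]
shift [-210.5  468.3  -21.2] roll 0.7361840820246248 j [-1.23  0.47 -0.01  1.6   0.01  1.07 -0.06] t 0.1 p [0.2415 0.603  0.2384] F [ 0.3  0.5 -0.4] gap 0.08546878762884046
```

```bash
python3 -m pendant '{"linear":[[-10,20,-2],[-28,62,-4],[-48,106,-6],[-68,150,-8],[-88,195,-10],[-108,240,-12],[-128,285,-14],[-148,330,-16],[-168,374,-18],[-186,414,-20]],"roll":[0.05,0.15,0.26,0.36,0.44,0.52,0.6,0.66,0.72,0.736]}' 0 && python3 -m pendant '{"linear":[[-12,30,0],[-21,48,0],[-24,54,0],[-24,54,0]],"roll":[0,0,0,0]}'; python3 -c "
from h import *
to([.598,.2335,.112],26)"
```

```text
clock: 1.1
position: [0.5584, 0.2731, 0.2595]
ee_rot: [0.0, 0.975, 0.222, 0.0]
ft_force: [0.4, 1.5, -0.7]
finger_gap: 0.0856
clock: 1.5
position: [0.5584, 0.2176, 0.2595]
ee_rot: [-0.0, 0.974, 0.225, -0.0]
ft_force: [0.0, 0.9, 0.4]
finger_gap: 0.0853
shift [ 42.6   3.1 147.5] roll -0.000715480904749274 j [-0.66  0.36  0.3   1.73 -0.12  1.07  0.13] t 1.5 p [0.5584 0.2176 0.2595] F [0.  0.9 0.4] gap 0.08525516103829524
```

```bash
python3 -m pendant '{"linear":[[15,1,0],[32,2,10],[41,3,25],[42.5,3,45],[42.5,3,70],[42.5,3,90],[42.5,3,100],[42.5,3,100]],"roll":[0,0,0,0,0,0,0,0]}' 0; python3 - <<'E'
from h import *
to([.598,.2335,.112],26)
a=grab('scene')['img'][130:310,300:500]; b=grab('top')['img'][120:300,140:340]
cv2.imwrite('pics/pre.png',cv2.resize(np.hstack([a,b]),None,fx=2,fy=2,interpolation=cv2.INTER_CUBIC))
E
```

```text
clock: 2.3
position: [0.5969, 0.2354, 0.1578]
ee_rot: [-0.0, 0.974, 0.226, -0.001]
ft_force: [-0.5, -0.2, 0.1]
finger_gap: 0.0857
shift [ 0.3  2.2 45.8] roll 0.002606906889874185 j [-0.62  0.55  0.27  1.7  -0.18  0.92  0.17] t 2.3 p [0.5969 0.2354 0.1578] F [-0.5 -0.2  0.1] gap 0.08574100389077655
```

View pics/pre.png

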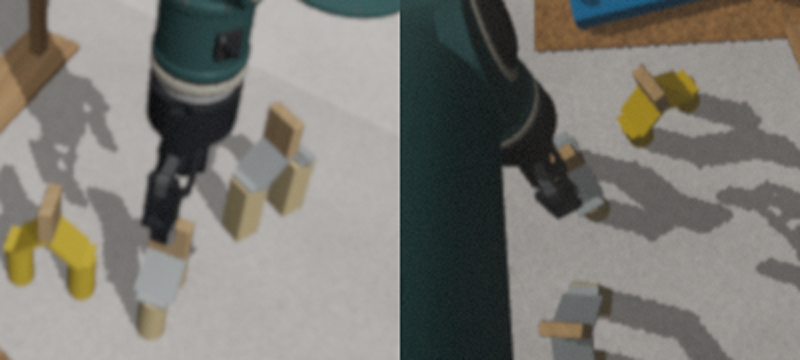

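The open gripper is above the round carrier, with the jaws along the candle line (left panel (165,215)). The square and yellow carriers are clear. Next I descend and grip.

```bash
python3 -m pendant '{"linear":[[0,1,8],[0,2,18],[0,2,28],[0,2,37],[0,2,43],[0,2,46],[0,2,46]],"roll":[0,0,0,0,0,0,0]}' 0 && python3 -m pendant '{"linear":[[0,0,0],[0,0,0],[0,0,0],[0,0,0],[0,0,0],[0,0,0],[0,0,0],[0,0,0],[0,0,0],[0,0,0]],"roll":[0,0,0,0,0,0,0,0,0,0]}' 255 ; python3 -c "
from h import *
to([.598,.2335,.112],26)"
```

```text
clock: 3.1
position: [0.5991, 0.2318, 0.1127]
ee_rot: [0.0, 0.974, 0.225, -0.0]
ft_force: [0.4, -0.1, -1.2]
finger_gap: 0.0855
clock: 4.1
position: [0.5995, 0.232, 0.1134]
ee_rot: [-0.0, 0.974, 0.225, 0.0]
ft_force: [0.0, 0.3, 1.4]
finger_gap: 0.0131
shift [-0.7 -2.   1.4] roll 0.00015093450399494216 j [-0.61  0.6   0.26  1.73 -0.2   0.84  0.19] t 4.1 p [0.5995 0.232  0.1134] F [0.  0.3 1.4] gap 0.013059050972878065
```

```bash
python3 -m pendant '{"linear":[[0,0,-4],[0,0,-12],[0,0,-26],[0,0,-46],[0,0,-70],[0,0,-95],[0,0,-120],[0,0,-145],[0,0,-160],[0,0,-165]],"roll":[0,0,0,0,0,0,0,0,0,0]}' 255; python3 - <<'E'
from h import *
to([.54,-.1145,.30],107.6)
a=grab('scene')['img'][90:310,220:480]
cv2.imwrite('pics/lift.png',cv2.resize(a,None,fx=2.5,fy=2.5,interpolation=cv2.INTER_CUBIC))
E
```

```text
clock: 5.1
position: [0.6001, 0.2321, 0.281]
ee_rot: [-0.0, 0.974, 0.225, 0.002]
ft_force: [-0.5, -0.4, -2.5]
finger_gap: 0.0138
shift [-205.9  285.2  -19.9] roll -1.4241513747827392 j [-0.64  0.42  0.3   1.6  -0.13  1.14  0.14] t 5.1 p [0.6001 0.2321 0.281 ] F [-0.5 -0.4 -2.5] gap 0.013795632488548894
```

View pics/lift.png

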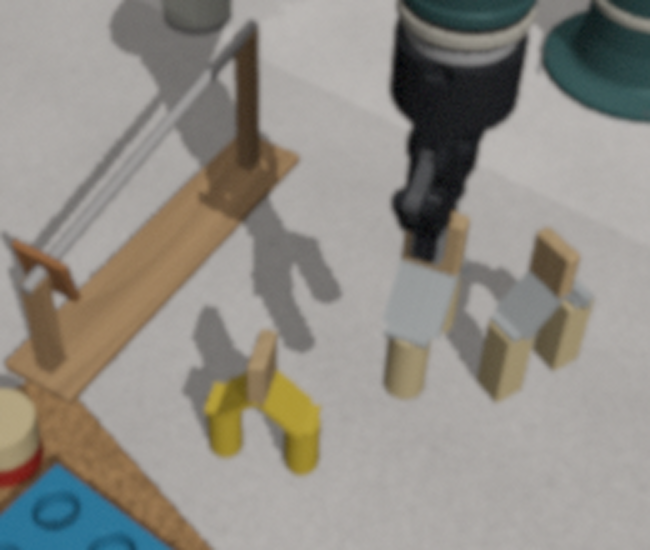

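It is held, at (410,310) and clear of everything. Now I transfer it.

```bash
python3 -m pendant '{"linear":[[-5,7,-10],[-16,22,-22],[-34,46,-32],[-54,75,-38],[-76,105,-40],[-98,136,-40],[-120,166,-40],[-140,194,-40],[-156,216,-40],[-165,228,-40]],"roll":[-0.05,-0.15,-0.28,-0.42,-0.56,-0.7,-0.84,-0.96,-1.06,-1.1]}' 255;  python3 -c "
from h import *
to([.54,-.1145,.32],107.6)"
```

```text
clock: 6.15
position: [0.5496, -0.0486, 0.3171]
ee_rot: [-0.001, 0.713, 0.701, -0.001]
ft_force: [0.1, -0.1, -2.1]
finger_gap: 0.0136
shift [-66.1  -8.5  -2.8] roll -0.3249641944352986 j [-0.18  0.23  0.25  1.77 -0.06  1.16  1.64] t 6.15 p [ 0.5496 -0.0486  0.3171] F [ 0.1 -0.1 -2.1] gap 0.013579458585003831
```

```bash
python3 -m pendant '{"linear":[[-8,-1,0],[-22,-3,0],[-38,-5,0],[-53,-7,0],[-62,-8,0],[-66,-8.5,0],[-66,-8.5,0],[-66,-8.5,0],[-66,-8.5,0]],"roll":[-0.05,-0.14,-0.22,-0.29,-0.325,-0.325,-0.325,-0.325,-0.325]}' 255;  python3 - <<'E'
from h import *
to([.54,-.1145,.24],107.6)
f=grab('scene'); a=f['img'][30:260,190:430]
cv2.imwrite('pics/above.png',cv2.resize(a,None,fx=2.5,fy=2.5,interpolation=cv2.INTER_CUBIC))
w=cloud(f); x=tool()[0]
p=w[30:260,190:430].reshape(-1,3); q=f['img'][30:260,190:430].reshape(-1,3)
m=(np.linalg.norm(p[:,:2]-x[:2],axis=1)<.08)&(p[:,2]<x[2]-.02)&(p[:,2]>.183)
p=p[m]; print(m.sum(),p.min(0),p.max(0))
# carrier axes: u along rod uphill, v across
u=np.array([-.953,-.303]); v=np.array([.303,-.953])
d=p[:,:2]-x[:2]; print('along',np.percentile(d@u,[1,50,99]),'across',np.percentile(d@v,[1,50,99]))
h=p[:,2]-x[2]
for a0 in np.arange(-.14,-.01,.015):
    s=(h>a0)&(h<a0+.015)
    if s.sum()>5: print(a0.round(3),s.sum(),'along',np.percentile(d[s]@u,[2,98]).round(3),'across',np.percentile(d[s]@v,[2,98]).round(3))
E
```

```text
clock: 7.05
position: [0.5415, -0.1103, 0.318]
ee_rot: [-0.0, 0.59, 0.808, 0.0]
ft_force: [-0.4, -0.1, -1.4]
finger_gap: 0.0133
shift [-3.6 -2.7 78. ] roll 0.0018461437481706222 j [-0.07  0.23  0.25  1.77 -0.06  1.16  2.08] t 7.05 p [ 0.5415 -0.1103  0.318 ] F [-0.4 -0.1 -1.4] gap 0.013282080246664996
1128 [ 0.4662817  -0.1582069   0.18402203] [ 0.5689413 -0.0625592  0.2981412]
along [-0.01913576 -0.0070223   0.02097115] across [-0.0484498  -0.01775533  0.04267876]
-0.125 28 along [-0.012  0.007] across [-0.048  0.042]
-0.11 154 along [-0.014  0.01 ] across [-0.048  0.04 ]
-0.095 157 along [-0.014  0.01 ] across [-0.048  0.039]
-0.08 153 along [-0.014  0.006] across [-0.048  0.041]
-0.065 214 along [-0.015  0.016] across [-0.048  0.042]
-0.05 235 along [-0.019  0.021] across [-0.045  0.042]
-0.035 186 along [-0.019  0.021] across [-0.022  0.013]
```

View pics/above.png

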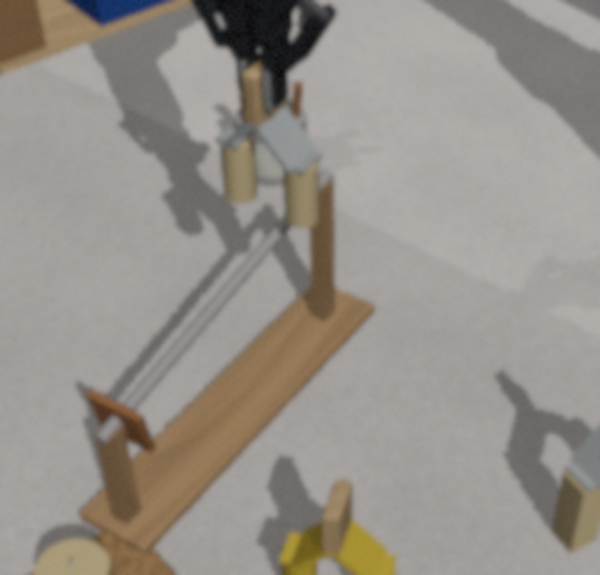

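The carrier is held upright and square to the rod at (270,160), centred within 2 mm. Lowering it now.

```bash
python3 -m pendant '{"linear":[[-1,-1,5],[-3,-2,16],[-3.6,-2.7,32],[-3.6,-2.7,52],[-3.6,-2.7,72],[-3.6,-2.7,88],[-3.6,-2.7,98],[-3.6,-2.7,104],[-3.6,-2.7,106],[-3.6,-2.7,106]],"roll":[0,0,0,0,0,0,0,0,0,0]}' 255;  python3 - <<'E'
from h import *
to([.54,-.1145,.192],107.6)
f=grab('scene'); a=f['img'][60:220,220:380]
cv2.imwrite('pics/low.png',cv2.resize(a,None,fx=3.5,fy=3.5,interpolation=cv2.INTER_CUBIC))
E
```

```text
clock: 8.1
position: [0.5401, -0.1155, 0.2125]
ee_rot: [0.0, 0.59, 0.807, 0.0]
ft_force: [-0.3, -0.4, -1.8]
finger_gap: 0.0129
shift [ 1.   0.2 20.5] roll 0.0007760484740495546 j [-0.04  0.33  0.24  1.88 -0.1   0.93  2.12] t 8.1 p [ 0.5401 -0.1155  0.2125] F [-0.3 -0.4 -1.8] gap 0.012922249976777538
```

View pics/low.png

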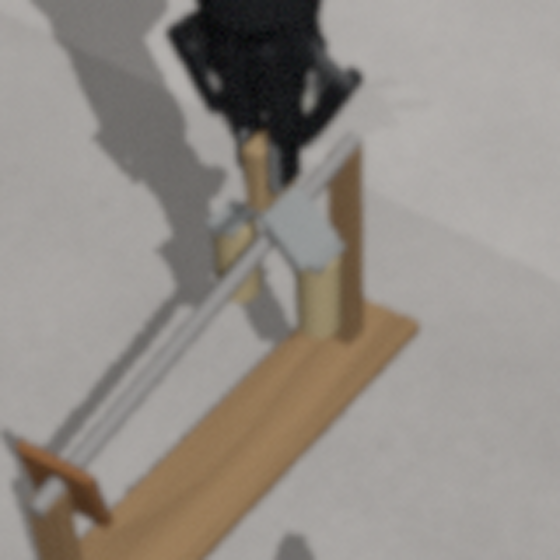

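The rod passes between the candles and under the ridge at (270,235). Now a slow descent until contact.

```bash
python3 -m pendant '{"linear":[[0.5,0,3],[1,0,6],[1,0,8],[1,0,10],[1,0,12],[1,0,13],[1,0,14],[1,0,15],[1,0,15],[1,0,15]],"roll":[0,0,0,0,0,0,0,0,0,0]}' 255
```

```text
clock: 9.15
position: [0.5398, -0.1147, 0.1975]
ee_rot: [0.0, 0.59, 0.807, 0.0]
ft_force: [0.1, -1.4, -0.9]
finger_gap: 0.0135
```

```bash
python3 -m pendant '{"linear":[[0,0,1],[0,0,1],[0,0,2],[0,0,2]],"roll":[0,0,0,0]}' 255
```

```text
clock: 9.55
position: [0.5406, -0.1151, 0.1961]
ee_rot: [0.001, 0.59, 0.807, 0.0]
ft_force: [2.2, -2.7, 3.5]
finger_gap: 0.0131
```

Contact: Fz went from −1.5 to +3.5 N at the expected height of 0.196. Releasing.

```bash
python3 -m pendant '{"linear":[[0,0,0],[0,0,0],[0,0,0],[0,0,0],[0,0,0],[0,0,0]],"roll":[0,0,0,0,0,0]}' 0; python3 - <<'E'
from h import *
f=grab('scene'); a=f['img'][60:260,190:390]
cv2.imwrite('pics/rel.png',cv2.resize(a,None,fx=2.5,fy=2.5,interpolation=cv2.INTER_CUBIC))
E
```

```text
clock: 10.15
position: [0.5395, -0.1143, 0.1952]
ee_rot: [-0.0, 0.59, 0.807, -0.0]
ft_force: [0.2, 0.2, -0.8]
finger_gap: 0.0854
```

View pics/rel.png

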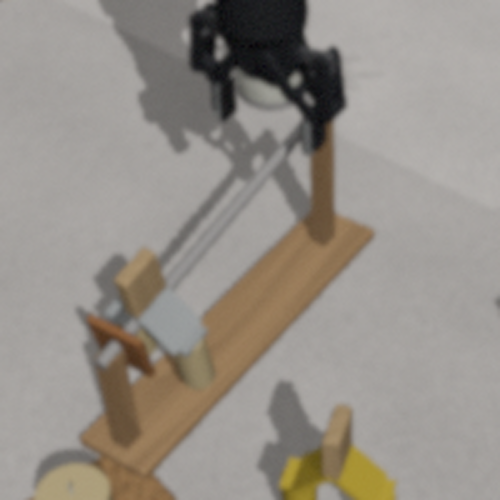

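It slid down freely and is already near the stop at (165,310). I'll raise the arm, let it settle and check.

```bash
python3 -m pendant '{"linear":[[0,0,-4],[0,0,-14],[0,0,-30],[0,0,-50],[0,0,-70],[0,0,-90],[0,0,-104],[0,0,-110],[0,0,-110],[0,0,-110]],"roll":[0,0,0,0,0,0,0,0,0,0]}' 0 && python3 -m pendant '{"linear":[[0,0,0],[0,0,0],[0,0,0],[0,0,0],[0,0,0],[0,0,0],[0,0,0],[0,0,0],[0,0,0],[0,0,0]],"roll":[0,0,0,0,0,0,0,0,0,0]}'; python3 - <<'E'
from h import *
f=grab('scene'); a=f['img'][60:290,190:470]
cv2.imwrite('pics/end.png',cv2.resize(a,None,fx=2.6,fy=2.6,interpolation=cv2.INTER_CUBIC))
w=cloud(f)
u=np.array([-.9386,-.2971,.1752]);u/=np.linalg.norm(u); v=np.cross([0,0,1],u);v/=np.linalg.norm(v);n=np.cross(u,v)
o=np.array([.5316,-.1154,.1634])-.22*u
p=(w.reshape(-1,3)-o)@np.c_[u,v,n]
g=p[(p[:,0]>-.02)&(p[:,0]<.09)&(abs(p[:,1])<.03)&(p[:,2]>.03)&(p[:,2]<.08)]
print('grip in bar frame',len(g),((g.max(0)+g.min(0))/2).round(4),g.min(0).round(3),g.max(0).round(3))
b=w[175:255,405:460].reshape(-1,3); b=b[b[:,2]>.146]; print('square grip',b.mean(0).round(3))
f2=grab('scene'); print('diff',cv2.absdiff(f['img'][160:230,210:290],f2['img'][160:230,210:290]).mean())
E
```

```text
clock: 11.2
position: [0.5392, -0.1143, 0.3046]
ee_rot: [-0.001, 0.59, 0.807, -0.0]
ft_force: [0.9, -0.6, -0.0]
finger_gap: 0.0854
clock: 12.2
position: [0.5396, -0.1145, 0.3053]
ee_rot: [0.0, 0.59, 0.807, 0.0]
ft_force: [0.0, 0.4, 0.5]
finger_gap: 0.0851
grip in bar frame 268 [0.0156 0.0011 0.0453] [-0.005 -0.007  0.03 ] [0.036 0.01  0.06 ]
square grip [0.437 0.226 0.159]
diff 0.9132142857142858
```

View pics/end.png

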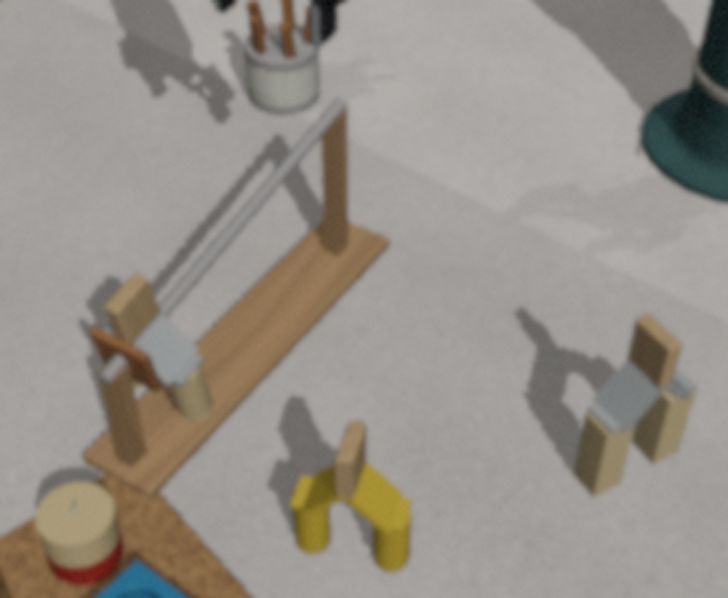

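The carrier rests against the stop at (155,330). The square carrier hasn't moved and the arm is clear. Handing in.

```bash
python3 -c "
from plant import workorder
print(workorder.hand_in())"
```

```text
the job is handed in; nothing more can be done
None
```

The round carrier now hangs on the rail against the stop. I gripped it by its wooden grip and set it on the rod about 210 mm uphill of the stop. Contact showed as about 5 N on the wrist. I let go there and it slid down by itself without being touched again. The job was handed in at about 12 s of the 38 s allowed, and the hand-in gives no verdict.

Last checks from the scene camera before handing in:
- **Resting place:** the middle of the grip measured about 16 mm uphill of the stop and 1 mm off the rod's line. That is a little under the expected 20 mm but within the 5 to 40 mm allowed. The rod fit could be off by a few millimetres along its length.
- **At rest:** two consecutive frames of the carrier showed no visible change.
- **Square carrier:** its grip measured the same as at the start, with no shift to the millimetre.
- **Robot:** the gripper was open, about 110 mm above the release height, with a wrist force of about 0.6 N, so touching nothing.

One slip on the way: I wrote one correction in the wrong axes while approaching in free air. I corrected it before descending and it touched nothing. No check failed.

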